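# Unlatch the long instrument case with its pop-up T-handle

## Robot

A 6-joint arm with a two-finger parallel gripper is mounted at the origin on the work surface; the furniture and walls round the work are solid. World frame = base frame: x ahead of the robot, y to its left, z up, the work surface at z = 0. Lengths are in m, angles in rad, forces in N, time in s.
With the tool pointing down it reaches from about 0.35 to 0.975 m from the base axis. Payload 4.9 kg.
Tool frame: the origin (TCP) lies on the centre line of the jaws, within the pads' length; the fingertips stand ctrl.tcp_to_tips ahead of it and the grasp point (between the pads) lies 3 mm ahead of it (ctrl.tcp_to_tips is the distance from the TCP to the fingertips, in m); z points along the fingers, y is the direction in which the jaws open and shut (so a half turn about z gives the same grasp; the last joint's range is limited). The gripper opens to 85 mm and grips with 20 to 120 N. Pads are 22 mm wide; open, the fingers measure 114 mm over their backs; the gripper's body (76 mm by 85 mm) begins 54 mm behind the grasp point. The pads swing forward as they close: fully open they stand 13 mm farther back than shut.
Start: joints at [-1.229, 0.053, 1.613, -0, 1.476, -0.119], TCP at [0.278, -0.56, 0.253] pointing down, gripper open.
Joint ranges: [-3.01, 3.01], [-1.01, 2.22], [0.06, 2.58], [-1.02, 4.17], [0.09, 2.62], [-3.14, 3.14]. Speed limits (rad/s): [2.57, 2.57, 3.14, 3.14, 3.14, 3.14].

## Interface

Orientations are given as a rotation vector (axis times angle).
In Python, from station import ctrl, vision gives the robot as it stands.
- The arm moves only by the tool jog_arm, never from a script. Its argument "deltas" is a list of rows, each a list of 7 numbers: the turn, a rotation vector about the tool's x, y, z in rad, then the shift along the tool's x, y, z in cm, then the opening, from 0 (shut) to 1 (fully open). A call has 1 to 12 rows; each row shifts and turns the commanded pose from where the row before left it, along the tool's axes as they then stand; what a row does not reach is not made up. A row lasts 1/12 s, in which the tool goes at most 41.7 mm and 7.16 degrees, less where a joint would pass 70% of its speed; a pose out of reach is approached as far as the arm can. A call with a gripper value outside its range is refused whole. The fingers move at their own pace and stop on an object; "grip_force" is the grip in N (left out, the last holds). Time passes only in rows, so rows that do not move let the fingers close. It gives the time, the measured TCP pose, the force and the opening at its end, in the units of the state.
- ctrl.get_obs(): the state, without advancing time (a new reading comes with each control period).
- vision.get_image(name): name is "side" or "top" or "wrist"; returns (picture, depth): 480x640x3 uint8, red, green, blue; 480x640 float32, m along the optical axis (not along the pixel's ray), 0 where there is no reading.
- vision.calibration(name): a dict with "fx", "fy", "cx", "cy" (pixels), "dist" ([k1, k2, p1, p2, k3] as OpenCV has them; the pictures are not rectified), "rvec" (rotation vector, rad) and "tvec" (3), from world to camera coordinates, as OpenCV has them; the wrist camera has in their place "hand_eye" (4x4, takes a point from camera to tool coordinates, whose origin is the TCP and whose axes are the flange's). Camera axes: x right, y down, z forward; pixel columns grow to the right and rows downward; lengths in m; the calibration is good to about 2 mm. A picture is of the moment at which its call begins: read the wrist's pose just before it. calibration takes no time and is no camera call.
- ctrl.finish_job(): hands the job in, once; it reports no verdict.
The state is a dict: "t": time; "q": joint angles; "dq": joint speeds; "effort": joint torques, N m; "tool_pos": TCP position; "tool_rot": TCP orientation; "contact_force": force on the tool from outside, world axes, zero at the start; "wrist_torque": the same for the moment, N m; "opening": finger opening in m.
Only numpy, scipy, OpenCV 4.12 (cv2) and the standard library are available. Lean on these libraries where they do the work, as an engineer would, in place of code of your own. Each camera call takes 0.05 s, during which the arm holds its last target. There are 200 camera calls.

## Task

Unlatch the longer of the two instrument cases: press the release plate in its lid so that the sunk T-handle pops up, then turn that handle clockwise (seen from above) as far as it goes and let go of it. Leave the shorter case latched, with its handle down.

Things in the scene. Friction and masses are not known exactly. Their poses are not given: they have to be found in the camera images.
- long_case: The longer case: 250 long x 150 wide x 90 mm high, black and grey with aluminium edges, fixed to the table. Origin at the centre of its underside, x along its length toward the hinged end, z up. A steel latch plate (top at z 91 mm) holds handle and release plate. A second case, 200 mm long, same width, height and latch, stands beside it.
- long_case_press (a point): Centre of the top of the longer case's release plate: black, ribbed, 34 (along the case) x 36 mm, top 6 mm above the steel plate, 75 mm from the handle's axis toward the hinged end. It rocks about a line beyond its edge on the hinge side: its middle goes down 5.5 mm against about 3 to 5 N, frees the handle after about 3 mm and springs back when let go.
- long_case_bar (a point): Centre of the longer case's T-handle bar: dark steel, 80 x 14 wide x 12 mm high, on a central 16 mm stem. x along the bar (at first along the case), z up; rises and turns with it. Sunk, its top is 1.5 mm above the steel plate, no grip. Popped up it is 28 mm higher, 17 mm free under it: grip it across its width at the middle.
- long_case_pop (a joint): Rise of the longer case's T-handle, m: 0 sunk and caught, 0.028 fully up. A spring of 2 to 4 N lifts it by itself when the release plate is pressed, and it then stays up.
- long_case_turn (a joint): Angle of the longer case's T-handle about its upright stem, rad: 0 in line with the case (latched), growing clockwise seen from above to the stop at 1.22 (unlatched: the steel bolt on the lid is drawn out of its keeper at the end opposite the hinges). Light friction (0.06 N m); it stays where it is left.
- short_case_pop (a joint): The same rise of the shorter case's handle, m: 0 sunk. It shall stay sunk.

How it is judged:
By the outcome, as a careful person would: the job done as asked, in the order asked, and still so for the second after the job is handed in, with the robot touching nothing.
It also fails if it takes over 40 s, if anything falls off the work surface, if the arm or the gripper's body presses on something with over 40 N, if the wrist force passes 120 N, or if a joint passes its speed limit or range.

## Working session

There is one attempt and no reset: what is moved stays moved. The work goes in short steps, Python scripts to look and compute and a tool call to move; the robot and the scene stay as the last step left them, time stands still between calls to the robot, and variables do not carry over. Pictures are saved under pics/ and viewed, about 8 in all and at most 12, crops included, and the job is handed in when it is done.

Besides the shell and the picture viewer there is one more tool, called after "Call:" as name(argument=value, ...), one argument or row to a line, values as JSON. jog_arm: Moves the arm, as the interface text tells. Its arguments: {"type":"object","properties":{"deltas":{"type":"array"},"grip_force":{"type":"number"}},"required":["deltas"]}

```bash
mkdir -p pics
python3 - <<'E'
from station import ctrl, vision
import cv2,numpy as np
o=ctrl.get_obs();print(o['t'],o['tool_pos'],o['tool_rot'],o['opening'],ctrl.tcp_to_tips)
for n in('top','side'):
    p,d=vision.get_image(n);cv2.imwrite(f'pics/{n}1.png',p[...,::-1]);np.save(f'pics/{n}1.npy',d)
    print(vision.calibration(n))
E
```

```text
0.0 [ 0.27770922 -0.55925605  0.25205074] [-3.05656806e+00 -7.16934379e-01  3.68792831e-04] 0.08537691392440233 0.022
{'fx': 515.5149758933568, 'fy': 515.5149758933568, 'cx': 323.76672824064735, 'cy': 237.55329267082422, 'dist': array([-0.01139814,  0.        ,  0.        ,  0.        ,  0.        ]), 'rvec': array([ 2.17593269, -2.16366639,  0.15567005]), 'tvec': array([-0.04126548,  0.60438284,  0.92092265])}
{'fx': 590.4931886923091, 'fy': 590.4931886923091, 'cx': 312.2106807471079, 'cy': 234.43252778732273, 'dist': array([0.03082063, 0.        , 0.        , 0.        , 0.        ]), 'rvec': array([ 1.95813783,  0.01612551, -0.00950911]), 'tvec': array([-0.61924305,  0.06106584,  1.14893566])}
```

View pics/top1.png

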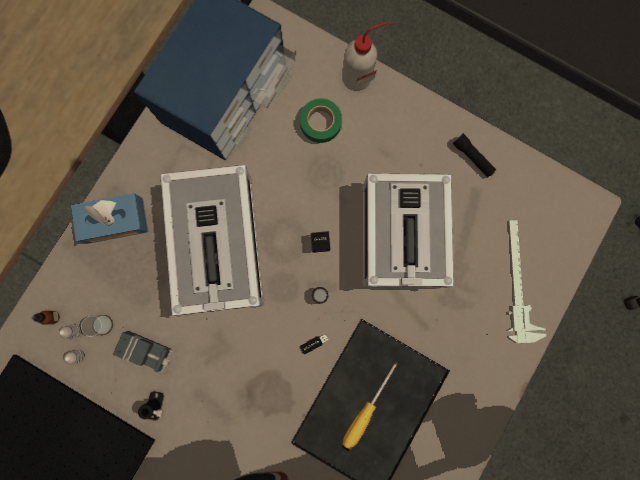

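View pics/side1.png

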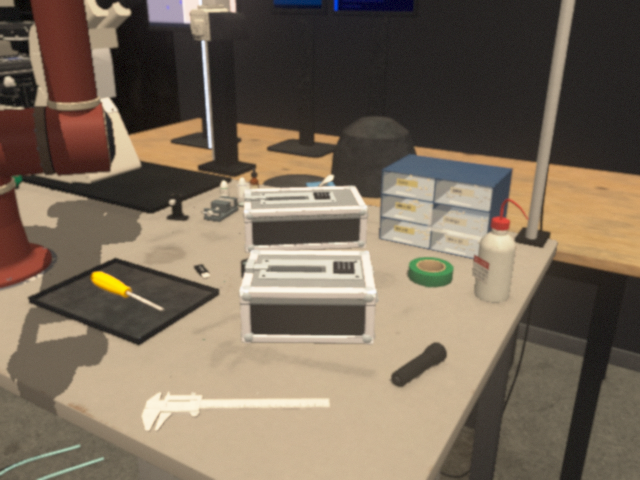

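The top view shows the longer case on the left (columns 160–260, rows 165–313), with its release plate near (206,215) and its bar near (210,258). The shorter case is on the right. I'll enlarge the longer one.

```bash
cat > h.py <<'E'
import cv2,numpy as np
from station import vision
def ray_z(name,px,z):
    c=vision.calibration(name);K=np.array([[c['fx'],0,c['cx']],[0,c['fy'],c['cy']],[0,0,1]])
    R=cv2.Rodrigues(c['rvec'])[0];C=-R.T@c['tvec']
    u=cv2.undistortPoints(np.array(px,float).reshape(-1,1,2),K,c['dist']).reshape(-1,2)
    d=np.c_[u,np.ones(len(u))]@R
    return C+d*((z-C[2])/d[:,2])[:,None]
E
python3 - <<'E'
import cv2
p=cv2.imread('pics/top1.png')[155:325,150:270]
p=cv2.resize(p,None,fx=3.5,fy=3.5,interpolation=cv2.INTER_CUBIC);cv2.imwrite('pics/crop1.png',cv2.convertScaleAbs(p,alpha=1.4))
E
```

```text
(no output)
```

View pics/crop1.png

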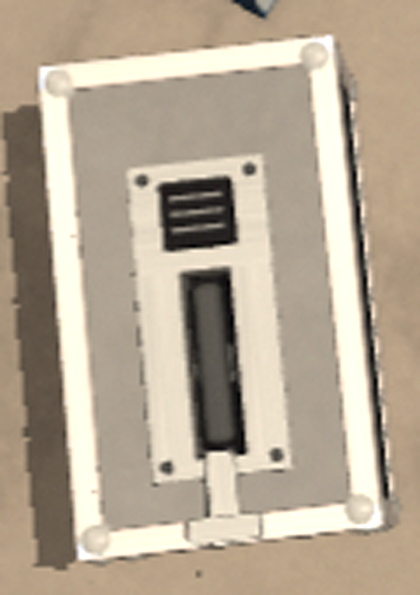

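Run:
```python
from h import *
from scipy.spatial.transform import Rotation as Rn
from station import ctrl
f=lambda P:[( (u+.5)/3.5-.5+150,(v+.5)/3.5-.5+155) for u,v in P]
pr=ray_z('top',f([(198,212)]),.097)[0];br=ray_z('top',f([(214,363)]),.0925)[0]
sc=ray_z('top',f([(141,181),(249,169),(276,455),(166,467)]),.091)
print(pr,br,np.linalg.norm(pr-br));print(sc)
ax=(sc[0]+sc[1]-sc[2]-sc[3])[:2];print('yaw screws',np.degrees(np.arctan2(ax[1],ax[0])),'yaw pb',np.degrees(np.arctan2(*(pr-br)[1::-1])))
d=np.load('pics/top1.npy');c=vision.calibration('top')
def z_at(u,v):
    C=np.array(cv2.Rodrigues(c['rvec'])[0]); p=np.array([(u-c['cx'])/c['fx'],(v-c['cy'])/c['fy'],1])*d[v,u]; return C.T@(p-c['tvec'])
print(z_at(196,240),z_at(206,215),z_at(183,240))
o=ctrl.get_obs();print(Rn.from_rotvec(o['tool_rot']).as_matrix().round(3))
print(vision.calibration('wrist'))
```

```text
[0.63507026 0.16845301 0.097     ] [0.56017139 0.15910624 0.0925    ] 0.075613844029948
[[0.65157548 0.19868931 0.091     ]
 [0.65813637 0.14485974 0.091     ]
 [0.51499112 0.12755748 0.091     ]
 [0.50881279 0.18140224 0.091     ]]
yaw screws 6.898158750959857 yaw pb 7.113275768502927
[0.59164814 0.18482076 0.09573856] [0.63497894 0.16814879 0.09970008] [0.59218341 0.20871436 0.08970533]
[[ 0.896  0.445 -0.001]
 [ 0.445 -0.896  0.002]
 [ 0.    -0.002 -1.   ]]
{'fx': 394.4577045654127, 'fy': 394.4577045654127, 'cx': 316.8181858305019, 'cy': 235.4932286764248, 'dist': array([-0.06714268,  0.        ,  0.        ,  0.        ,  0.        ]), 'hand_eye': array([[-2.12236445e-04, -9.48141596e-01, -3.17848185e-01,
         8.14953763e-02],
       [ 9.99999819e-01, -3.80040387e-04,  4.65932165e-04,
         3.96921137e-04],
       [-5.62564814e-04, -3.17848029e-01,  9.48141505e-01,
        -1.20150091e-01],
       [ 0.00000000e+00,  0.00000000e+00,  0.00000000e+00,
         1.00000000e+00]])}
```

Call:
jog_arm(
  deltas=[
    [0, 0, 0, 2.7, -2.05, 0, 0],
    [0, 0, 0, 2.7, -2.05, 0, 0],
    [0, 0, 0, 2.7, -2.05, 0, 0],
    [0, 0, 0, 2.7, -2.05, 0, 0],
    [0, 0, 0, 2.7, -2.05, 0, 0],
    [0, 0, 0, 2.7, -2.05, 0, 0],
    [0, 0, 0, 2.7, -2.05, 0, 0],
    [0, 0, 0, 2.7, -2.05, 0, 0],
    [0, 0, 0, 2.7, -2.05, 0, 0],
    [0, 0, 0, 2.7, -2.05, 0, 0],
    [0, 0, 0, 2.7, -2.05, 0, 0],
    [0, 0, 0, 2.7, -2.05, 0, 0],
  ],
)

```text
t: 1.1
tool_pos: [0.4589, -0.1936, 0.2529]
tool_rot: [-3.058, -0.717, 0.0]
contact_force: [0.0, 0.2, -0.7]
opening: -0.0001
```

Call:
jog_arm(
  deltas=[
    [0, 0, -0.12, 0, 0, 0, 0],
    [0, 0, -0.12, 0, 0, 0, 0],
    [0, 0, -0.12, 0, 0, 0, 0],
    [0, 0, -0.12, 0, 0, 0, 0],
    [0, 0, -0.12, 0, 0, 0, 0],
    [0, 0, -0.12, 0, 0, 0, 0],
    [0, 0, -0.12, 0, 0, 0, 0],
    [0, 0, -0.12, 0, 0, 0, 0],
    [0, 0, -0.12, 0, 0, 0, 0],
    [0, 0, -0.12, 0, 0, 0, 0],
    [0, 0, -0.12, 0, 0, 0, 0],
    [0, 0, -0.12, 0, 0, 0, 0],
  ],
)

```text
t: 2.1
tool_pos: [0.4584, -0.1952, 0.2527]
tool_rot: [-1.818, -2.561, 0.0]
contact_force: [-0.4, 0.9, -0.7]
opening: 0.0
```

Call:
jog_arm(
  deltas=[
    [0, 0, -0.12, 0, 0, 0, 0],
    [0, 0, -0.12, 0, 0, 0, 0],
    [0, 0, -0.12, 0, 0, 0, 0],
    [0, 0, -0.12, 0, 0, 0, 0],
    [0, 0, -0.12, 0, 0, 0, 0],
    [0, 0, -0.12, 0, 0, 0, 0],
    [0, 0, -0.12, 0, 0, 0, 0],
    [0, 0, -0.12, 0, 0, 0, 0],
    [0, 0, -0.12, 0, 0, 0, 0],
    [0, 0, -0.12, 0, 0, 0, 0],
    [0, 0, -0.12, 0, 0, 0, 0],
    [0, 0, -0.04, 0, 0, 0, 0],
  ],
)

```text
t: 3.1
tool_pos: [0.4584, -0.1952, 0.2527]
tool_rot: [0.194, -3.135, -0.001]
contact_force: [0.2, -0.0, 0.8]
opening: -0.0
```

```bash
cat > goto.py <<'E'
# tool-frame deltas (rotvec rad, shift cm, level tool) to a target x y z yaw(tool x)
import sys,numpy as np
from scipy.spatial.transform import Rotation as Rn
from station import ctrl
x,y,z,yaw=map(float,sys.argv[1:])
o=ctrl.get_obs();R=Rn.from_rotvec(o['tool_rot'])
T=Rn.from_euler('z',yaw,degrees=True)*Rn.from_euler('x',180,degrees=True)
print('t',round(o['t'],2),'pos',o['tool_pos'].round(4),'q',o['q'].round(2),'F',o['contact_force'].round(1),'op',round(o['opening'],4))
print('shift cm',(R.inv().apply(np.array([x,y,z])-o['tool_pos'])*100).round(2),'turn',(R.inv()*T).as_rotvec().round(4))
E
python3 goto.py .635 .1685 .2 187
```

```text
t 3.1 pos [ 0.4584 -0.1952  0.2527] q [-0.55 -0.26  1.9   0.    1.5  -2.25] F [ 0.2 -0.   0.8] op -0.0
shift cm [-22.02  33.91   5.28] turn [ 0.0006 -0.0008  0.0016]
```

Call:
jog_arm(
  deltas=[
    [0, 0, 0, -1.83, 2.83, 0, 0],
    [0, 0, 0, -1.83, 2.83, 0, 0],
    [0, 0, 0, -1.83, 2.83, 0, 0],
    [0, 0, 0, -1.83, 2.83, 0, 0],
    [0, 0, 0, -1.83, 2.83, 0, 0],
    [0, 0, 0, -1.83, 2.83, 0, 0],
    [0, 0, 0, -1.83, 2.83, 0, 0],
    [0, 0, 0, -1.83, 2.83, 0, 0],
    [0, 0, 0, -1.83, 2.83, 0, 0],
    [0, 0, 0, -1.83, 2.83, 0, 0],
    [0, 0, 0, -1.83, 2.83, 0, 0],
    [0, 0, 0, -1.83, 2.83, 0, 0],
  ],
)

```text
t: 4.1
tool_pos: [0.6366, 0.1696, 0.2525]
tool_rot: [0.187, -3.135, 0.0]
contact_force: [0.7, -0.5, -0.3]
opening: -0.0001
```

Call:
jog_arm(
  deltas=[
    [0, 0, 0, 0, 0, 2, 0],
    [0, 0, 0, 0, 0, 2, 0],
    [0, 0, 0, 0, 0, 2, 0],
    [0, 0, 0, 0, 0, 0, 0],
    [0, 0, 0, 0, 0, 0, 0],
  ],
)

```text
t: 4.52
tool_pos: [0.6352, 0.1678, 0.1912]
tool_rot: [0.187, -3.132, 0.001]
contact_force: [-0.2, 0.2, 0.4]
opening: -0.0003
```

```bash
python3 goto.py .635 .1685 .123 187
python3 - <<'E'
from station import vision
import cv2
p,d=vision.get_image('wrist');cv2.imwrite('pics/w1.png',p[...,::-1])
E
```

```text
t 4.52 pos [0.6352 0.1678 0.1912] q [ 0.15  0.17  1.59  0.    1.38 -1.54] F [-0.2  0.2  0.4] op -0.0003
shift cm [-0.02  0.07  6.82] turn [-0.0001 -0.0043 -0.0029]
```

View pics/w1.png

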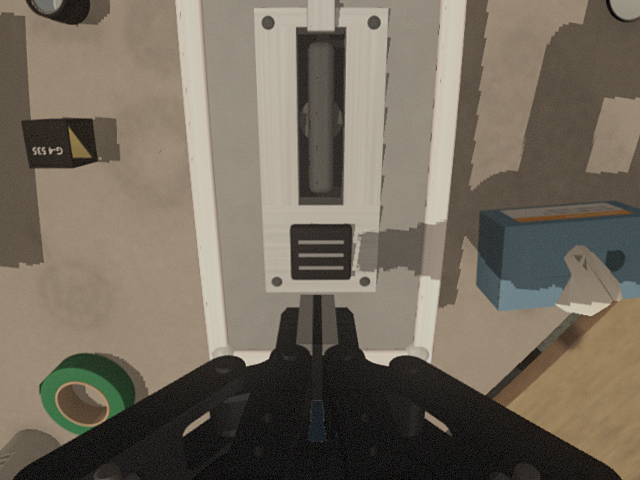

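The wrist view shows the release plate centred at (321,252) and the bar centre at (321,117), both in line with the tool. I'll cross-check these against the top-camera figures.

Run:
```python
from station import ctrl,vision
import cv2,numpy as np
from scipy.spatial.transform import Rotation as Rn
c=vision.calibration('wrist');o=ctrl.get_obs();H=c['hand_eye'];R=Rn.from_rotvec(o['tool_rot']).as_matrix()
K=np.array([[c['fx'],0,c['cx']],[0,c['fy'],c['cy']],[0,0,1]])
for px,z in(((321,252),.097),((321,117),.0925),((320,40),.0925),((320,192),.0925)):
    u=cv2.undistortPoints(np.array([[px]],float),K,c['dist'])[0,0]
    d=R@H[:3,:3]@np.r_[u,1];C=R@H[:3,3]+o['tool_pos'];print(px,(C+d*(z-C[2])/d[2]).round(4))
```

```text
(321, 252) [0.6369 0.1698 0.097 ]
(321, 117) [0.5613 0.1605 0.0925]
(320, 40) [0.523  0.1554 0.0925]
(320, 192) [0.6023 0.165  0.0925]
```

Call:
jog_arm(
  deltas=[
    [0, 0, 0, 0, 0.1, 2, 0],
    [0, 0, 0, 0, 0, 2, 0],
    [0, 0, 0, 0, 0, 2, 0],
    [0, 0, 0, 0, 0, 0.8, 0],
    [0, 0, 0, 0, 0, 0, 0],
    [0, 0, 0, 0, 0, 0, 0],
  ],
)

```text
t: 5.07
tool_pos: [0.6369, 0.1689, 0.1267]
tool_rot: [-0.187, 3.135, 0.0]
contact_force: [-0.2, -0.8, 0.0]
opening: -0.0001
```

Call:
jog_arm(
  deltas=[
    [0, 0, 0, 0, 0, 0.2, 0],
    [0, 0, 0, 0, 0, 0.2, 0],
    [0, 0, 0, 0, 0, 0.2, 0],
    [0, 0, 0, 0, 0, 0.1, 0],
    [0, 0, 0, 0, 0, 0, 0],
  ],
)

```text
t: 5.48
tool_pos: [0.6366, 0.169, 0.119]
tool_rot: [-0.187, 3.135, 0.0]
contact_force: [-0.7, 1.0, 1.3]
opening: 0.0001
```

Call:
jog_arm(
  deltas=[
    [0, 0, 0, 0, 0, 0.2, 0],
    [0, 0, 0, 0, 0, 0.2, 0],
    [0, 0, 0, 0, 0, 0.1, 0],
    [0, 0, 0, 0, 0, 0, 0],
    [0, 0, 0, 0, 0, 0, 0],
  ],
)

```text
t: 5.9
tool_pos: [0.6364, 0.169, 0.1142]
tool_rot: [-0.187, 3.136, -0.0]
contact_force: [-2.9, -1.5, 6.2]
opening: 0.0001
```

Run:
```python
from station import vision
import cv2
p,d=vision.get_image('wrist');cv2.imwrite('pics/w2.png',p[...,::-1])
```

```text
(no output)
```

View pics/w2.png

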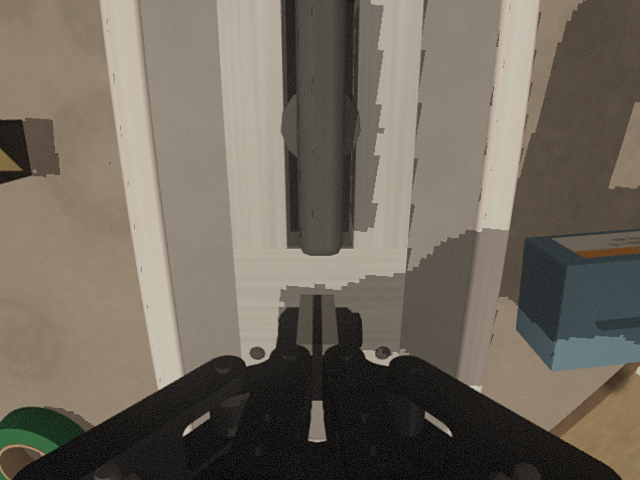

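The handle has popped up: its end (320,250) now overlaps the slot edge. Next I rise, move over the bar, open the gripper and look again.

Call:
jog_arm(
  deltas=[
    [0, 0, 0, 0, 0, -1, 0],
    [0, 0, 0, 0, 0, -2.5, 0],
    [0, 0, 0, 0, 0, -2.5, 0],
    [0, 0, 0, 2.5, 0, 0, 0.6],
    [0, 0, 0, 2.5, 0, 0, 0.6],
    [0, 0, 0, 2.6, 0, 0, 0.6],
    [0, 0, 0, 0, 0, 0, 0.6],
    [0, 0, 0, 0, 0, 0, 0.6],
    [0, 0, 0, 0, 0, 0, 0.6],
  ],
)

```text
t: 6.7
tool_pos: [0.5614, 0.1599, 0.1737]
tool_rot: [-0.187, 3.135, 0.0]
contact_force: [0.5, -0.9, 0.9]
opening: 0.0514
```

```bash
python3 goto.py .5607 .16 .1185 187
python3 - <<'E'
from station import vision
import cv2
from h import *
p,d=vision.get_image('side');cv2.imwrite('pics/s2.png',cv2.resize(p[170:290,200:420,::-1],None,fx=3.5,fy=3.5,interpolation=cv2.INTER_CUBIC))
E
```

```text
t 6.7 pos [0.5614 0.1599 0.1737] q [ 0.15  0.02  1.79 -0.    1.34 -1.54] F [ 0.5 -0.9  0.9] op 0.0514
shift cm [0.08 0.01 5.52] turn [ 0.      0.0014 -0.003 ]
```

View pics/s2.png

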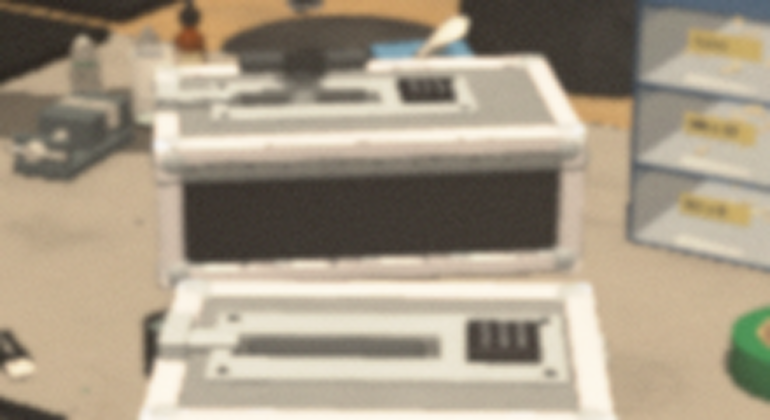

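The longer case's handle is up: the bar spans (240–370, 60) in the crop, with the fingers centred on it at 303. The shorter case's handle is still sunk. I'll descend and grip.

Call:
jog_arm(
  deltas=[
    [0, 0, 0, 0, 0, 2, 0.6],
    [0, 0, 0, 0, 0, 2, 0.6],
    [0, 0, 0, 0, 0, 1, 0.6],
    [0, 0, 0, 0, 0, 0.5, 0.6],
    [0, 0, 0, 0, 0, 0, 0.6],
    [0, 0, 0, 0, 0, 0, 0.6],
  ],
)

```text
t: 7.25
tool_pos: [0.5614, 0.1599, 0.1187]
tool_rot: [-0.187, 3.136, 0.0]
contact_force: [-0.4, 0.1, 0.3]
opening: 0.0512
```

Call:
jog_arm(
  deltas=[
    [0, 0, 0, 0, 0, 0, 0.3],
    [0, 0, 0, 0, 0, 0, 0.1],
    [0, 0, 0, 0, 0, 0, 0.1],
    [0, 0, 0, 0, 0, 0, 0],
    [0, 0, 0, 0, 0, 0, 0],
    [0, 0, 0, 0, 0, 0, 0],
    [0, 0, 0, 0, 0, 0, 0],
  ],
  grip_force=30,
)

```text
t: 7.83
tool_pos: [0.5614, 0.1608, 0.1192]
tool_rot: [-0.187, 3.134, 0.003]
contact_force: [0.8, 5.0, 2.0]
opening: 0.0144
```

Call:
jog_arm(
  deltas=[
    [0, 0, 0, 0, 0.1, 0, 0],
    [0, 0, 0.1, 0, 0, 0, 0],
    [0, 0, 0.1, 0, 0, 0, 0],
    [0, 0, 0.1, 0, 0, 0, 0],
    [0, 0, 0.1, 0, 0, 0, 0],
    [0, 0, 0.1, 0, 0, 0, 0],
    [0, 0, 0.1, 0, 0, 0, 0],
    [0, 0, 0, 0, 0, 0, 0],
  ],
)

```text
t: 8.5
tool_pos: [0.5614, 0.161, 0.119]
tool_rot: [0.75, 3.049, 0.001]
contact_force: [1.6, 2.7, 2.2]
opening: 0.0142
```

```bash
python3 goto.py .5607 .16 .1185 117; python3 -c "
from station import ctrl;print(ctrl.get_obs()['wrist_torque'])"
```

```text
t 8.5 pos [0.5614 0.161  0.119 ] q [ 0.15  0.08  1.82 -0.    1.24 -0.94] F [1.6 2.7 2.2] op 0.0142
shift cm [ 0.02 -0.12  0.05] turn [0.0015 0.0013 0.6173]
[ 0.47957863 -0.27551009  0.03537472]
```

Call:
jog_arm(
  deltas=[
    [0, 0, 0.1, 0, 0, 0, 0],
    [0, 0, 0.1, 0, 0, 0, 0],
    [0, 0, 0.1, 0, 0, 0, 0],
    [0, 0, 0.1, 0, 0, 0, 0],
    [0, 0, 0.1, 0, 0, 0, 0],
    [0, 0, 0.08, 0, 0, 0, 0],
    [0, 0, 0, 0, 0, 0, 0],
    [0, 0, 0, 0, 0, 0, 0],
  ],
)

```text
t: 9.17
tool_pos: [0.5614, 0.1609, 0.1188]
tool_rot: [1.584, 2.712, 0.002]
contact_force: [1.9, 3.3, 2.2]
opening: 0.0142
```

```bash
python3 goto.py .5607 .16 .1185 117; python3 -c "
from station import ctrl;print(ctrl.get_obs()['wrist_torque'])"
```

```text
t 9.17 pos [0.5614 0.1609 0.1188] q [ 0.15  0.08  1.82 -0.    1.24 -0.36] F [1.9 3.3 2.2] op 0.0142
shift cm [-0.05 -0.1   0.03] turn [0.0018 0.0007 0.0424]
[ 0.48638148 -0.38012511 -0.032584  ]
```

Call:
jog_arm(
  deltas=[
    [0, 0, 0.03, 0, 0, 0, 0],
    [0, 0, 0.02, 0, 0, 0, 0],
    [0, 0, 0.02, 0, 0, 0, 0],
    [0, 0, 0, 0, 0, 0, 0],
    [0, 0, 0, 0, 0, 0, 0],
  ],
)

```text
t: 9.58
tool_pos: [0.5613, 0.161, 0.1187]
tool_rot: [1.68, 2.653, 0.002]
contact_force: [3.2, 3.3, 2.2]
opening: 0.0137
```

```bash
python3 goto.py .5607 .16 .1185 117; python3 -c "
from station import ctrl;print(ctrl.get_obs()['wrist_torque'])"
```

```text
t 9.58 pos [0.5613 0.161  0.1187] q [ 0.15  0.08  1.82 -0.    1.24 -0.29] F [3.2 3.3 2.2] op 0.0137
shift cm [-0.06 -0.1   0.02] turn [ 0.0017  0.0006 -0.0298]
[ 0.57485866 -0.65583617  0.1376278 ]
```

Call:
jog_arm(
  deltas=[
    [0, 0, 0.03, 0, 0, 0, 0],
    [0, 0, 0.03, 0, 0, 0, 0],
    [0, 0, 0, 0, 0, 0, 0],
    [0, 0, 0, 0, 0, 0, 0],
  ],
)

```text
t: 9.92
tool_pos: [0.5612, 0.1613, 0.1187]
tool_rot: [1.758, 2.603, 0.002]
contact_force: [4.7, 4.5, 2.5]
opening: 0.0142
```

```bash
python3 goto.py .5607 .16 .1185 117; python3 -c "
from station import ctrl;print(ctrl.get_obs()['wrist_torque'])"
```

```text
t 9.92 pos [0.5612 0.1613 0.1187] q [ 0.15  0.08  1.82  0.    1.24 -0.23] F [4.7 4.5 2.5] op 0.0142
shift cm [-0.1  -0.09  0.02] turn [ 0.0018 -0.     -0.0886]
[ 0.83696202 -0.59598375  0.56543245]
```

The moment about the vertical has climbed to 0.57 N m, so the handle is at its stop. I'll let go, rise and check.

Call:
jog_arm(
  deltas=[
    [0, 0, 0, 0, 0, 0, 0.3],
    [0, 0, 0, 0, 0, 0, 0.6],
    [0, 0, 0, 0, 0, 0, 0.6],
    [0, 0, 0, 0, 0, 0, 0.6],
    [0, 0, 0, 0, 0, 0, 0.6],
    [0, 0, 0, 0, 0, 0, 0.6],
  ],
)

```text
t: 10.42
tool_pos: [0.5603, 0.1606, 0.1179]
tool_rot: [-1.762, -2.6, 0.001]
contact_force: [0.1, 0.2, -0.1]
opening: 0.0513
```

Call:
jog_arm(
  deltas=[
    [0, 0, 0, 0, 0, -1.5, 0.6],
    [0, 0, 0, 0, 0, -2.5, 0.6],
    [0, 0, 0, 0, 0, -2.5, 0.6],
    [0, 0, 0, 0, 0, -2.5, 0.6],
    [0, 0, 0, 0, 0, -2.5, 0.6],
    [0, 0, 0, 0, 0, -2.5, 0.6],
    [0, 0, 0, 0, 0, 0, 0.6],
    [0, 0, 0, 0, 0, 0, 0.6],
  ],
)

```text
t: 11.08
tool_pos: [0.5616, 0.161, 0.2605]
tool_rot: [1.76, 2.599, 0.004]
contact_force: [-0.5, -0.3, -1.3]
opening: 0.0517
```

```bash
python3 goto.py .5607 .16 .1185 117
python3 - <<'E'
from station import vision
import cv2,numpy as np
a=vision.get_image('wrist')[0];b=vision.get_image('side')[0]
cv2.imwrite('pics/fin.png',np.hstack([cv2.resize(a,(400,300)),cv2.resize(b[160:310,220:420],(400,300))])[...,::-1])
cv2.imwrite('pics/w3.png',a[...,::-1])
E
```

```text
t 11.08 pos [0.5616 0.161  0.2605] q [ 0.15 -0.05  1.7  -0.    1.48 -0.23] F [-0.5 -0.3 -1.3] op 0.0517
shift cm [-0.04 -0.17 14.2 ] turn [ 0.0039  0.0012 -0.0912]
```

View pics/fin.png

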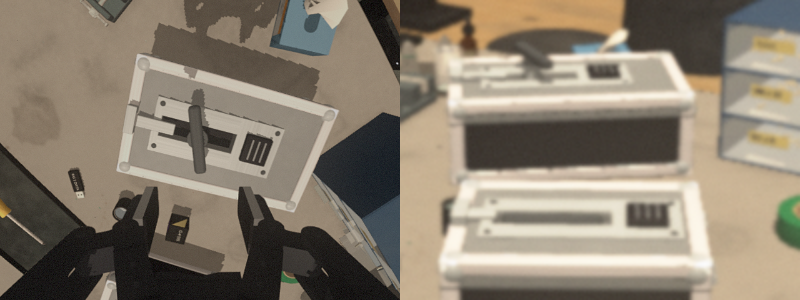

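The bar is turned well across the case, the fingers are clear, and the shorter case's handle is down. I'll measure the angle in an enlarged crop.

```bash
python3 -c "
import cv2
p=cv2.imread('pics/w3.png')[120:300,180:480];cv2.imwrite('pics/w3c.png',cv2.resize(p,None,fx=2.5,fy=2.5,interpolation=cv2.INTER_CUBIC))"
```

```text
(no output)
```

View pics/w3c.png

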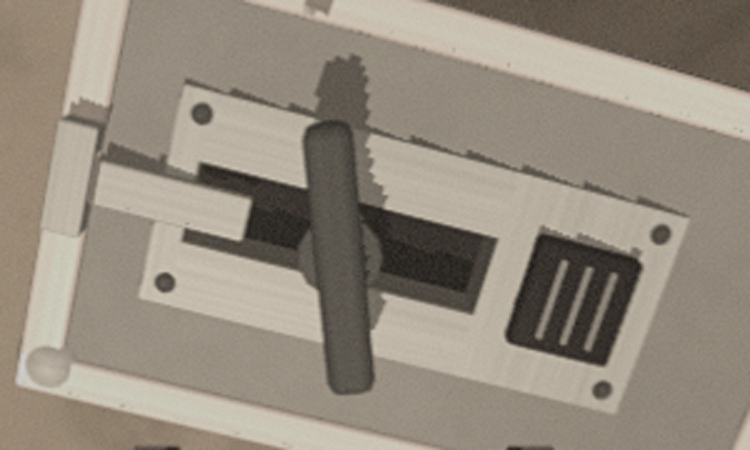

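Run:
```python
from station import ctrl,vision
import cv2,numpy as np
from scipy.spatial.transform import Rotation as Rn
c=vision.calibration('wrist');o=ctrl.get_obs();H=c['hand_eye'];R=Rn.from_rotvec(o['tool_rot']).as_matrix()
K=np.array([[c['fx'],0,c['cx']],[0,c['fy'],c['cy']],[0,0,1]])
def P(px,z):
    u=cv2.undistortPoints(np.array([[(px[0]/2.5+180,px[1]/2.5+120)]],float),K,c['dist'])[0,0]
    d=R@H[:3,:3]@np.r_[u,1];C=R@H[:3,3]+o['tool_pos'];return C+d*(z-C[2])/d[2]
a,b=P((329,125),.1205),P((350,390),.1205);s=[P(x,.091) for x in((202,113),(660,234),(601,390),(164,282))]
an=lambda v:np.degrees(np.arctan2(v[1],v[0]))
ca=an(s[1]+s[2]-s[0]-s[3]);ba=an(b-a)
print(a,b,np.linalg.norm(a-b),ca,ba,np.radians((ca-ba)%180))
```

```text
[0.54159384 0.1965907  0.1205    ] [0.57480469 0.12866292 0.1205    ] 0.07561179397332672 6.958662481224949 -63.94534167684204 1.237508325406019
```

```bash
python3 -c "
from station import ctrl;print(ctrl.finish_job())"
```

```text
the job is handed in; nothing more can be done
None
```

The longer case is unlatched and the job is handed in at about 11 s of robot time. I pressed its release plate with the shut fingertips at about 6 N and the handle popped up. I then gripped the bar at its middle, turned it clockwise until the moment rose to 0.57 N m at the stop, let go and rose clear.

**Handle angle:** the last wrist picture gives about 1.24 rad from my own pixel readings, which agrees with the 1.22 rad stop to within reading error.

**Bolt:** in that picture it looks drawn back, with its end just clear of the keeper. I judged the gap by eye and did not measure it.

**Shorter case:** its handle is still down in the side view.

**Forces:** the contact readings stayed under about 8 N, and the tool is touching nothing.

No check failed. The top and wrist cameras' positions for the plate and bar differed by about 2 mm, so I used the mean. The bar measured about 76 mm instead of 80 mm in the last picture.

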